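Stand up the ear defenders and hang them on the rail

TASK

The grinding is over: the ear defenders lie on their side on the counter. Stand them upright on the counter on their two cups and let go, then take them again and hang them over the bar of the rail, the crown resting on the bar with one cup hanging on each side, squarely and still. Leave the tin, the cup and the scoop where they are.

Things in the scene. Friction and masses are not known exactly. Their poses are not given: they have to be found in the camera images.
- headset: Rigid ear defenders (about 280 g): two yellow cups with black cushions, a black band, a red crown pad. Standing on the cups: 60 mm front to back (x, both sides alike), 160 wide (y, cup to cup), 172 high (z, up to the crown). Origin: middle of the underside when standing. At the start it lies on its side: x straight up, z level, roughly away from the robot, origin 30 mm above the counter.
- left_cup (a point): Centre of the headset's +y cup, at y = 62, z = 42 mm of the headset; the other cup is at y = -62. Each cup with its cushion is a block 60 (x) x 36 (y) x 84 (z) mm with a flat lower face at z = 0; the cups are 88 mm apart inside.
- pad (a point): Centre of the red crown pad, a block 28 (x) x 50 (y) x 24 (z) mm at z = 148 to 172 mm of the headset (this point at 160). Its flat underside rests on the bar. From its two ends the band (24 mm wide in x, 6 thick) slopes down in an arch to the middle of each cup's top.
- rail: Fixed rail on the counter: a level steel bar, 16 mm in diameter, on two brass posts (18 mm in diameter, 300 mm apart, on round feet of 68 mm). Origin on the counter below the middle of the bar; the bar runs along its y axis, posts at y = +150 and -150 mm; nothing stands higher than 193 mm.
- bar_top (a point): Top of the bar at its middle, 190 mm above the counter; same axes as the rail (y along the bar).
- tin: Bystander: round copper-coloured coffee tin with a white label and grey lid, 76 mm in diameter, 110 mm high, loose; origin at the centre of its underside.
- cup: Bystander: white ceramic cup, 76 mm in diameter, 75 mm high, loose; origin at the centre of its underside.
- scoop: Bystander: small wooden-handled steel scoop lying flat on the counter between the ear defenders and the rail, about 180 mm long along its x; origin under its middle.
There are look-alikes about, which are no part of the job. There is more than one size of the headset; the one meant has the size given above.

How it is judged:
By the outcome, as a careful person would: the job done as asked, in the order asked, and still so for the second after the job is handed in, with the robot touching nothing.
It also fails if it takes over 72 s, if anything falls off the work surface, if the arm or the gripper's body presses on something with over 40 N, if the wrist force passes 120 N, or if a joint passes its speed limit or range.

ROBOT

A 7-joint arm with a two-finger parallel gripper is mounted at the origin on the work surface. World frame = base frame: x ahead of the robot, y to its left, z up, the work surface at z = 0. Lengths are in m, angles in rad, forces in N, time in s.
With the tool pointing down it reaches from about 0.35 to 0.9 m from the base axis. Payload 8.1 kg.
Tool frame: the origin (TCP) lies at the very end of the fingers, on their centre line; the grasp point (between the pads) lies 19 mm behind it; z points along the fingers, y is the line along which they close (so a half turn about z gives the same grasp; the last joint's range is limited). The gripper opens to 92 mm and grips with 3 to 60 N. Pads are 19 mm wide; open, the fingers measure 130 mm over their backs; the gripper's body (75 mm by 190 mm) begins 47 mm behind the grasp point.
Start: joints at [1.104, 0.434, 0.025, 1.573, -0.012, 1.134, -0.075], TCP at [0.222, -0.584, 0.227] pointing down, gripper open.
Joint ranges: [-2.62, 2.62], [-0.44, 2.09], [-1.27, 1.32], [0.08, 2.57], [-1.32, 4.46], [0.12, 2], [-2.74, 2.74]. Speed limits (rad/s): [2.22, 2.22, 3.01, 3.01, 3.14, 3.14, 3.14].

INTERFACE

Orientations are given as a rotation vector (axis times angle).
In Python, from cell import arm gives the robot as it stands.
- The arm moves only by the tool carry_out, never from a script. Its argument "commands" is a list of rows, each a list of 7 numbers: the opening, from 0 (shut) to 1 (fully open), then the shift along the tool's x, y, z each as a share of 0.025 m, from -1 to 1, then the turn, a rotation vector about the tool's x, y, z each as a share of 0.1 rad, from -1 to 1. A call has 1 to 8 rows; each row shifts and turns the commanded pose from where the row before left it, along the tool's axes as they then stand; what a row does not reach is not made up. A row lasts 1/10 s, in which the tool goes at most 50 mm and 8.59 degrees, less where a joint would pass 70% of its speed; a pose out of reach is approached as far as the arm can. A call with a number of a shift or a turn outside -1 to 1 is refused whole. A call with a gripper value outside its range is refused whole. The fingers move at their own pace and stop on an object; "squeeze" is the grip in N (left out, the last holds). Time passes only in rows, so rows that do not move let the fingers close. It gives the time, the measured TCP pose, the force, the opening and the grip force at its end, in the units of the state.
- arm.observe(): the state, without advancing time (a new reading comes with each control period).
- arm.get_image(name): name is "side" or "top"; returns a dict with "pixels" (480x640x3 uint8, red, green, blue), "range_z" (480x640 float32, m along the optical axis (not along the pixel's ray), 0 where there is no reading), "mtx" (3x3 intrinsics, pixels), "R" (3x3) and "t" (3): a world point X has camera coordinates R X + t. Camera axes: x right, y down, z forward; pixel columns grow to the right and rows downward; lengths in m; the calibration is good to about 2 mm. A picture is of the moment at which its call begins.
- arm.sign_off(): hands the job in; it is judged then, once.
The state is a dict: "clock": time; "joints": joint angles; "dq": joint speeds; "joint_efforts": joint torques, N m; "position": TCP position; "ee_rot": TCP orientation; "force": force on the tool from outside, world axes, zero at the start; "ft_torque": the same for the moment, N m; "width": opening from 0.0 (shut) to 1.0 (fully open); "gripper_force": force on a finger pad.
Only numpy, scipy, OpenCV 4.12 (cv2) and the standard library are available. Lean on these libraries where they do the work, as an engineer would, in place of code of your own. Each camera call takes 0.05 s, during which the arm holds its last target. There are 200 camera calls.

## Working session

There is one attempt and no reset: what is moved stays moved. The work goes in short steps, Python scripts to look and compute and a tool call to move; the robot and the scene stay as the last step left them, time stands still between calls to the robot, and variables do not carry over. Pictures are saved under pics/ and viewed, at most 10 in all, crops included, and the job is handed in when it is done.

Besides the shell and the picture viewer there is one more tool, called as a command line: name --pt "numbers of a row" for each row, then --argument value for the rest. carry_out: Moves the arm, as the interface text tells. Shift numbers are shares of 0.025 m and turn numbers shares of 0.1 rad, none past 1 either way. Its arguments: {"type":"object","properties":{"commands":{"type":"array"},"squeeze":{"type":"number"}},"required":["commands"]}

```bash
mkdir -p pics
cat > h.py <<'E'
import numpy as np,cv2
from cell import arm
from scipy.spatial.transform import Rotation as Ro
def pt(im,u,v,z=None):
    K,R,t=map(np.array,(im["mtx"],im["R"],im["t"]))
    d=im["range_z"][int(round(v)),int(round(u))]
    ray=np.linalg.inv(K)@[u,v,1]
    if z is None: return R.T@(ray*d-t)
    o=-R.T@t; r=R.T@ray
    return o+r*(z-o[2])/r[2]
def cloud(im):
    K,R,t=map(np.array,(im["mtx"],im["R"],im["t"]))
    v,u=np.mgrid[:480,:640]
    p=np.stack([u,v,np.ones_like(u)],-1)@np.linalg.inv(K).T*im["range_z"][...,None]
    return (p-t)@R
def save(im,n,crop=None,s=1):
    a=im["pixels"][...,::-1]
    if crop: a=a[crop[1]:crop[3],crop[0]:crop[2]]
    cv2.imwrite("pics/"+n,cv2.resize(a,None,fx=s,fy=s,interpolation=cv2.INTER_CUBIC))
E
python3 - <<'E'
from h import *
for n in("top","side"):
    im=arm.get_image(n); save(im,n+"0.png"); np.savez(n+"0.npz",**im)
    print(-im["R"].T@im["t"])
print(arm.observe())
E
```

```text
[0.26797653 0.02402181 1.32180927]
[ 0.29459573 -0.46999993  0.78849292]
{'clock': 0.1, 'joints': array([ 1.10439519,  0.43514743,  0.02498241,  1.5739899 , -0.01162591,
        1.13400678, -0.07508338]), 'dq': array([-7.68385312e-04, -1.65839815e-03, -2.02700332e-04, -2.29974559e-03,
       -3.87377669e-05,  1.38981472e-03, -6.70299168e-04]), 'joint_efforts': array([ 4.49457817e-03, -6.69128823e+01,  9.88837704e-01, -3.15141821e+01,
       -6.03288668e-02,  3.74466938e-02,  2.34644602e-05]), 'position': array([ 0.22218581, -0.58368754,  0.22603347]), 'ee_rot': array([-3.08844500e+00, -5.67954843e-01,  5.65418147e-04]), 'force': array([ 0.73574899, -0.23916015,  0.37904039]), 'ft_torque': array([ 0.00831566, -0.05691777,  0.00913266]), 'gripper_force': 0.0, 'width': 1.0024014520381355}
```

View pics/top0.png

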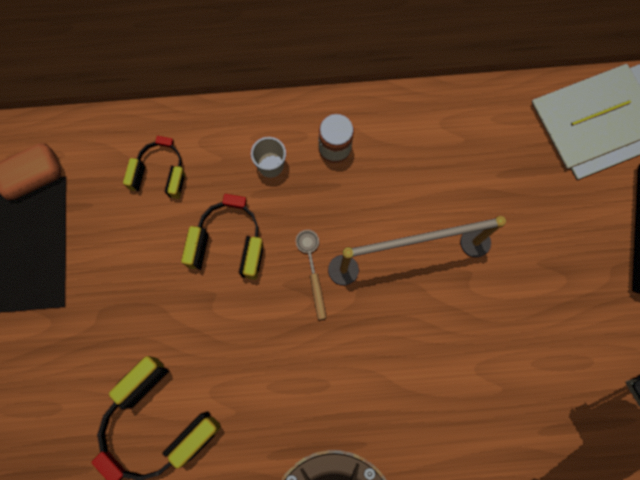

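View pics/side0.png

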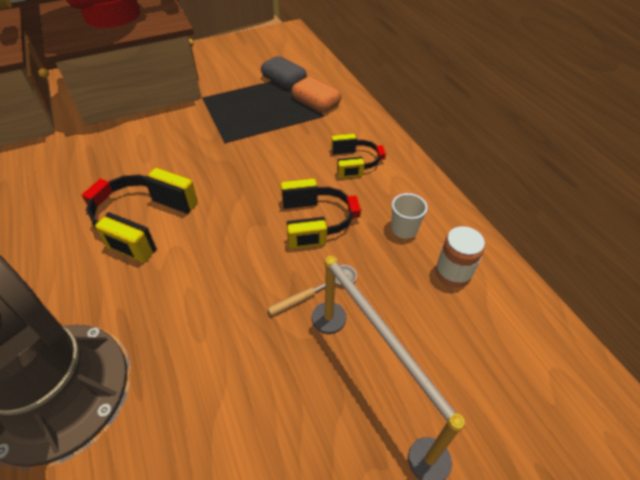

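Three candidates in the top image are the small headset (155,165), the medium one (225,235) and the large one (155,420). I'll measure all three, then check the medium one in an enlarged crop.

Run:
```python
from h import *
im=dict(np.load("top0.npz")); save(im,"crop1.png",(170,180,290,290),6)
P=cloud(im); hsv=cv2.cvtColor(im["pixels"],cv2.COLOR_RGB2HSV)
H,S,V=[hsv[...,i].astype(int) for i in range(3)]
for nm,m in(("yel",(H>22)&(H<36)&(S>150)&(V>90)),("red",((H<4)|(H>176))&(S>180)&(V>100))):
    n,l,st,c=cv2.connectedComponentsWithStats(m.astype(np.uint8))
    for i in range(1,n):
        if st[i,4]>40:
            q=P[(l==i)]; zt=np.percentile(q[:,2],80); k=q[abs(q[:,2]-zt)<.006]
            r=cv2.minAreaRect((k[:,:2]*1000).astype(np.float32))
            print(nm,c[i].round(),st[i,4],"ztop",zt.round(3),"rect",np.round(r[0],0),np.round(r[1],0),round(r[2],1))
# rail / bystanders
for n,(u,v) in dict(postA=(348,253),postB=(501,222),bar=(425,237),tin=(336,125),cup=(269,147),scoophead=(308,241),scoopend=(321,316)).items(): print(n,pt(im,u,v).round(3))
for b,e in(((348,253),(501,222)),): print(pt(im,*b,z=.193),pt(im,*e,z=.193))
q=P[200:290,320:520].reshape(-1,3);q=q[(q[:,2]>.178)&(q[:,2]<.2)]
d=cv2.fitLine(q[:,:2].astype(np.float32),cv2.DIST_HUBER,0,.01,.01).ravel(); print("bar",d,np.degrees(np.arctan2(d[1],d[0])),q[:,2].max(),q.min(0),q.max(0))
```

```text
yel [602. 112.] 103 ztop 0.03 rect [ 808. -687.] [  5. 144.] 17.4
yel [130. 172.] 229 ztop 0.046 rect [751. 383.] [19. 62.] 73.7
yel [175. 180.] 248 ztop 0.045 rect [723. 286.] [20. 62.] 74.2
yel [191. 245.] 440 ztop 0.06 rect [570. 254.] [25. 82.] 75.2
yel [252. 256.] 471 ztop 0.06 rect [535. 125.] [26. 83.] 75.2
yel [132. 380.] 849 ztop 0.078 rect [301. 378.] [ 31. 106.] 41.2
yel [191. 443.] 938 ztop 0.078 rect [171. 265.] [ 32. 106.] 40.0
red [163. 140.] 98 ztop 0.034 rect [823. 310.] [33. 16.] 71.4
red [234. 200.] 201 ztop 0.044 rect [666. 159.] [48. 22.] 73.7
red [106. 467.] 443 ztop 0.058 rect [137. 436.] [62. 29.] 41.0
postA [ 0.497 -0.066  0.192]
postB [ 0.533 -0.364  0.191]
bar [ 0.515 -0.214  0.195]
tin [ 0.792 -0.074  0.113]
cup [0.786 0.074 0.034]
scoophead [0.57  0.004 0.001]
scoopend [ 0.401 -0.009  0.017]
[ 0.49686319 -0.06602128  0.193     ] [ 0.53246384 -0.36330726  0.193     ]
bar [ 0.12349004 -0.9923458   0.5172041  -0.2231777 ] -82.90643 0.19650136494477835 [ 0.48891911 -0.37382651  0.17802107] [ 0.54733377 -0.05674133  0.19650136]
```

View pics/crop1.png

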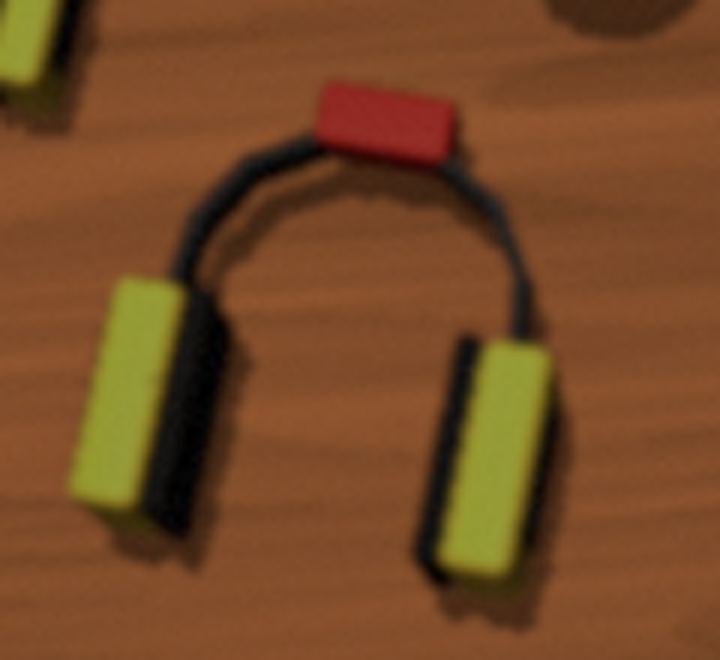

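The medium headset at (225,235) is the one: its top is at 60 mm, the cups are 83 mm long, the pad is about 48 x 22 mm, and pad to cup centre is 118 mm. The small one measures 62 mm cups and the large one 106 mm. The crop shows the red pad at (385,122) and the yellow cups at (130,390) and (495,460). I'll start moving over it.

carry_out --pt "1 0 0 -0.4 0 0 -1" --pt "1 0 0 -0.4 0 0 -1" --pt "1 0 0 -0.4 0 0 -1" --pt "1 0 0 -0.4 0 0 -1" --pt "1 0 0 -0.4 0 0 -1" --pt "1 0 0 -0.4 0 0 -1" --pt "1 0 0 -0.4 0 0 -1" --pt "1 0 0 -0.4 0 0 -1"

```text
clock: 0.9
position: [0.2222, -0.5838, 0.3066]
ee_rot: [-2.62, -1.731, -0.0]
force: [1.0, 0.9, 0.4]
width: 0.997
gripper_force: 0.0
```

carry_out --pt "1 0 0 0 0 0 -0.71" --pt "1 0 0 0 0 0 -0.71" --pt "1 0.98 0.28 0 0 0 0" --pt "1 0.98 0.28 0 0 0 0" --pt "1 0.98 0.28 0 0 0 0" --pt "1 0.98 0.28 0 0 0 0" --pt "1 0.98 0.28 0 0 0 0" --pt "1 0.98 0.28 0 0 0 0"

```text
clock: 1.7
position: [0.3017, -0.4521, 0.3064]
ee_rot: [-2.495, -1.908, 0.0]
force: [0.5, -0.2, 0.1]
width: 1.004
gripper_force: 0.0
```

```bash
cat > s.py <<'E'
from h import *
o=arm.observe(); R=Ro.from_rotvec(o["ee_rot"]).as_matrix()
print("t",o["clock"],"j",o["joints"].round(3),"\np",o["position"].round(4),"x",R[:,0].round(3),"y",R[:,1].round(3),"z",R[:,2].round(3),"F",o["force"].round(1),"w",o["width"].round(3),"g",round(float(o["gripper_force"]),1))
E
python3 s.py
```

```text
Traceback (most recent call last):
  File "s.py", line 3, in <module>
    print("t",o["clock"],"j",o["joints"].round(3),"\np",o["position"].round(4),"x",R[:,0].round(3),"y",R[:,1].round(3),"z",R[:,2].round(3),"F",o["force"].round(1),"w",o["width"].round(3),"g",round(float(o["gripper_force"]),1))
                                                                                                                                                                       ^^^^^^^^^^^^^^^^
AttributeError: 'float' object has no attribute 'round'
```

carry_out --pt "1 0.98 0.28 0 0 0 0" --pt "1 0.98 0.28 0 0 0 0" --pt "1 0.98 0.28 0 0 0 0" --pt "1 0.98 0.28 0 0 0 0" --pt "1 0.98 0.28 0 0 0 0" --pt "1 0.98 0.28 0 0 0 0" --pt "1 0.98 0.28 0 0 0 0" --pt "1 0.98 0.28 0 0 0 0"

```text
clock: 2.5
position: [0.407, -0.2778, 0.3065]
ee_rot: [-2.495, -1.908, 0.001]
force: [-0.1, -0.4, -0.1]
width: 0.998
gripper_force: 0.0
```

carry_out --pt "1 0.98 0.28 0 0 0 0" --pt "1 0.98 0.28 0 0 0 0" --pt "1 0.98 0.28 0 0 0 0" --pt "1 0.98 0.28 0 0 0 0" --pt "1 0.98 0.28 0 0 0 0" --pt "1 0.98 0.28 0 0 0 0" --pt "1 0.98 0.28 0 0 0 0" --pt "1 0.98 0.28 0 0 0 0"

```text
clock: 3.3
position: [0.5124, -0.1034, 0.3064]
ee_rot: [-2.495, -1.908, 0.001]
force: [-0.7, -0.1, 0.7]
width: 0.998
gripper_force: 0.0
```

carry_out --pt "0.7 0.98 0.28 0 0 0 0" --pt "0.7 0.98 0.28 0 0 0 0" --pt "0.7 0.98 0.28 0 0 0 0" --pt "0.7 0.98 0.28 0 0 0 0" --pt "0.7 0.98 0.28 0 0 0 0" --pt "0.7 0.98 0.28 0 0 0 0" --pt "0.7 0.98 0.28 0 0 0 0" --pt "0.7 0.98 0.28 0 0 0 0"

```text
clock: 4.1
position: [0.6179, 0.0709, 0.3062]
ee_rot: [-2.495, -1.908, 0.001]
force: [-0.2, -0.6, 0.3]
width: 0.697
gripper_force: 0.0
```

carry_out --pt "0.7 0.98 0.28 0 0 0 0" --pt "0.7 0.98 0.28 0 0 0 0" --pt "0.7 0.98 0.28 0 0 0 0" --pt "0.7 0.98 0.28 0 0 0 0" --pt "0.7 0 0 0 0 0 0"

```text
clock: 4.6
position: [0.6702, 0.1613, 0.3053]
ee_rot: [-2.489, -1.912, 0.001]
force: [-0.2, -0.6, 0.2]
width: 0.702
gripper_force: 0.0
```

```bash
sed -i 's/o\["width"\].round(3)/round(o["width"],3)/' s.py
python3 s.py
```

```text
t 4.6 j [-0.019  0.555 -0.515  1.236  0.263  1.417 -0.77 ] 
p [0.6702 0.1613 0.3053] x [0.258 0.966 0.001] y [ 0.966 -0.258 -0.002] z [-0.002  0.002 -1.   ] F [-0.2 -0.6  0.2] w 0.702 g 0.0
```

```bash
cat > k.py <<'E'
from h import *
from scipy.optimize import least_squares
LO=np.array([-2.62,-.44,-1.27,.08,-1.32,.12,-2.74]);HI=np.array([2.62,2.09,1.32,2.57,4.46,2,2.74])
def fk(q,p):  # p: h,a,b,c,phi
    R=Ro.from_euler('z',p[4]);x=np.array([0,0,p[0]])
    for i,ax in enumerate('zyzyzyz'):
        R=R*Ro.from_euler(ax,q[i] if ax=='y' else -q[i])
        if i==2:x=x+R.apply([0,0,p[1]])
        if i==4:x=x+R.apply([0,0,p[2]])
        if i==6:x=x+R.apply([0,0,p[3]])
    return x,R
E
python3 - <<'E'
from k import *
D=[([1.10439519,0.43514743,0.02498241,1.5739899,-0.01162591,1.13400678,-0.07508338],[0.22218581,-0.58368754,0.22603347],[-3.08844500,-.567954843,5.65e-4])]
o=arm.observe();D.append((o["joints"],o["position"],o["ee_rot"]))
for q,x,r in D:
    R=fk(q,[0]*5)[1]; print((Ro.from_rotvec(r)*R.inv()).as_rotvec(), R.as_matrix().round(2).tolist())
s=least_squares(lambda p:np.concatenate([fk(q,p)[0]-x for q,x,r in D]),[.36,.4,.5,.29,0]);print(s.x,s.fun)
E
```

```text
[-9.42267566e-04  1.99748918e-03 -1.57079478e+00] [[-0.36, 0.93, -0.0], [0.93, 0.36, 0.0], [0.0, -0.0, -1.0]]
[-0.00305527  0.0030142  -1.57079046] [[-0.97, 0.26, -0.0], [0.26, 0.97, 0.0], [0.0, 0.0, -1.0]]
[ 2.89715313  0.55937903  0.42838567  2.99889406 -0.08420138] [-0.00102003  0.00507415 -0.00228888  0.00434195  0.00025118  0.00228888]
```

```bash
cat >> k.py <<'E'
def fk2(q,p): # h,a,b,c,d1,d2,d3 lateral offsets
    R=Ro.identity();x=np.array([0,0,p[0]])
    L={0:(0,p[4],0),2:(0,p[5],p[1]),4:(0,p[6],p[2]),6:(0,0,p[3])}
    for i,ax in enumerate('zyzyzyz'):
        R=R*Ro.from_euler(ax,q[i] if ax=='y' else -q[i])
        if i in L:x=x+R.apply(L[i])
    return x,R*Ro.from_euler('z',np.pi/2)
E
python3 - <<'E'
from k import *
D=[([1.10439519,0.43514743,0.02498241,1.5739899,-0.01162591,1.13400678,-0.07508338],[0.22218581,-0.58368754,0.22603347],[-3.08844500,-.567954843,5.65e-4])]
o=arm.observe();D.append((o["joints"],o["position"],o["ee_rot"]))
for m in ([1,0,0],[0,1,0],[0,0,1]):
  for c in(.25,.35):
    f=lambda v:[v[0],v[1],v[2],c,*(v[3]*np.array(m))]
    s=least_squares(lambda v:np.concatenate([fk2(q,f(v))[0]-x for q,x,r in D]),[.36,.4,.5,0]);print(m,c,s.x.round(3),(s.fun*1000).round(1))
E
```

```text
[1, 0, 0] 0.25 [ 0.135  0.573  0.423 -0.051] [ 3.5 -1.8 -1.2 -2.4 -2.3  1.2]
[1, 0, 0] 0.35 [ 0.234  0.574  0.423 -0.051] [ 3.4 -1.8 -1.2 -2.4 -2.3  1.2]
[0, 1, 0] 0.25 [ 0.185  0.527  0.434 -0.055] [-5.   6.1  3.5  5.6  6.2 -3.5]
[0, 1, 0] 0.35 [ 0.284  0.528  0.434 -0.055] [-5.   6.1  3.5  5.6  6.2 -3.5]
[0, 0, 1] 0.25 [ 0.158  0.547  0.423 -0.052] [-3.1  9.2 -1.9  7.8  3.   1.9]
[0, 0, 1] 0.35 [ 0.257  0.547  0.423 -0.052] [-3.1  9.2 -1.8  7.8  3.1  1.8]
```

carry_out --pt "0.7 0 -0.17 1 0 0 0" --pt "0.7 0 0 1 0 0 0" --pt "0.7 0 0 1 0 0 0" --pt "0.7 0 0 1 0 0 0" --pt "0.7 0 0 1 0 0 0" --pt "0.7 0 0 1 0 0 0" --pt "0.7 0 0 1 0 0 0" --pt "0.7 0 0 1 0 0 0"

```text
clock: 5.4
position: [0.6658, 0.1573, 0.1055]
ee_rot: [2.496, 1.907, -0.001]
force: [0.2, 0.6, -0.4]
width: 0.698
gripper_force: 0.0
```

```bash
cat > plan.py <<'E'
from k import *
P=[.185,.574,.423,.3,-.051,0,0]
o=arm.observe();q0=o["joints"];x0=fk2(q0,P)[0];print("model err",x0-o["position"])
def ik(q,x,R,W=.02):
    def f(v):
        a,b=fk2(v,P);return np.concatenate([(a-x)*5,(b*R.inv()).as_rotvec(),W*(v-q)])
    s=least_squares(f,np.clip(q,LO+.02,HI-.02),bounds=(LO+.01,HI-.01));return s.x,np.abs(s.fun[:6]).max()
R0=Ro.from_rotvec(o["ee_rot"])
x0=np.array([.666,.159,.012])
for yaw in(-75,-60,-45,-30,0,30,60):
  for fx,fy in((.66,.16),(.6,.2),(.55,.1),(.65,.25),(.5,.3)):
    q=q0;bad=0;dq=0
    q,_=ik(q,x0,R0)
    N=18
    for k in range(1,N+1):
        s=k/N;R=Ro.from_euler('z',np.radians(yaw*s))*R0*Ro.from_rotvec([-np.pi/2*s,0,0])
        x=x0*(1-s)+np.array([fx,fy,.165])*s+[0,0,.1*np.sin(np.pi*s)]
        qn,e=ik(q,x,R);bad=max(bad,e);dq=max(dq,np.abs(qn-q).max());q=qn
    print(yaw,fx,fy,"err %.3f dq %.2f"%(bad,dq),q.round(2))
E
python3 plan.py
```

```text
model err [ 0.00105199 -0.00165373  0.00325311]
-75 0.66 0.16 err 0.000 dq 0.15 [-0.86  1.09  0.38  1.32  0.86  1.83 -2.35]
-75 0.6 0.2 err 0.000 dq 0.16 [-0.94  1.05  0.34  1.39  0.81  1.88 -2.42]
-75 0.55 0.1 err 0.000 dq 0.16 [-0.89  0.95  0.31  1.69  0.84  1.74 -2.59]
-75 0.65 0.25 err 0.000 dq 0.15 [-0.93  1.15  0.37  1.14  0.82  1.97 -2.28]
-75 0.5 0.3 err 0.000 dq 0.17 [-1.13  1.05  0.35  1.39  0.65  1.99 -2.47]
-60 0.66 0.16 err 0.000 dq 0.14 [-0.92  1.    0.34  1.53  1.03  1.64 -2.46]
-60 0.6 0.2 err 0.000 dq 0.15 [-1.    0.98  0.29  1.59  0.97  1.71 -2.52]
-60 0.55 0.1 err 0.000 dq 0.16 [-0.94  0.89  0.25  1.87  1.02  1.61 -2.7 ]
-60 0.65 0.25 err 0.000 dq 0.15 [-0.99  1.06  0.33  1.37  0.96  1.76 -2.38]
-60 0.5 0.3 err 0.000 dq 0.17 [-1.15  0.98  0.22  1.56  0.84  1.87 -2.56]
-45 0.66 0.16 err 0.000 dq 0.14 [-0.95  0.93  0.29  1.75  1.24  1.49 -2.61]
-45 0.6 0.2 err 0.000 dq 0.15 [-1.03  0.91  0.24  1.79  1.17  1.57 -2.65]
-45 0.55 0.1 err 0.001 dq 0.27 [-1.28  0.95  0.68  2.1   1.1   1.16 -2.73]
-45 0.65 0.25 err 0.000 dq 0.14 [-1.03  0.98  0.29  1.59  1.15  1.58 -2.51]
-
[... 852 characters left out ...]
0.88 -0.55  2.38  3.08  1.63 -2.73]
30 0.6 0.2 err 0.001 dq 0.32 [-0.1   0.9  -0.59  2.48  2.92  1.82 -2.73]
30 0.55 0.1 err 0.112 dq 0.54 [ 0.59  1.38 -1.26  2.56  3.29  1.66 -1.9 ]
30 0.65 0.25 err 0.001 dq 0.30 [-0.16  0.88 -0.56  2.33  2.88  1.67 -2.73]
30 0.5 0.3 err 0.050 dq 0.26 [-0.39  0.92 -0.78  2.53  2.51  1.99 -2.73]
60 0.66 0.16 err 0.003 dq 0.68 [ 0.79  1.32 -1.26  2.17  3.66  0.67 -2.24]
60 0.6 0.2 err 0.003 dq 0.55 [ 0.64  1.16 -1.08  2.33  3.66  0.97 -2.35]
60 0.55 0.1 err 0.004 dq 0.52 [ 1.    1.32 -1.26  2.4   3.71  0.7  -2.21]
60 0.65 0.25 err 0.002 dq 0.57 [ 0.51  1.15 -1.06  2.21  3.61  0.96 -2.39]
60 0.5 0.3 err 0.002 dq 0.41 [ 0.05  0.97 -0.72  2.56  3.45  1.61 -2.52]
```

carry_out --pt "0.7 0.06 0 0.8 0 0 0" --pt "0.7 0 0 0.8 0 0 0" --pt "0.7 0 0 0.8 0 0 0" --pt "0.7 0 0 0.7 0 0 0" --pt "0.7 0 0 0.5 0 0 0" --pt "0.7 0 0 0.14 0 0 0" --pt "0.7 0 0 0 0 0 0"

```text
clock: 6.1
position: [0.6665, 0.1598, 0.013]
ee_rot: [-2.496, -1.908, 0.001]
force: [0.2, 0.3, -0.1]
width: 0.705
gripper_force: 0.0
```

carry_out --pt "0 0 0 0 0 0 0" --pt "0 0 0 0 0 0 0" --pt "0 0 0 0 0 0 0" --pt "0 0 0 0 0 0 0" --pt "0 0 0 0 0 0 0" --squeeze 50

```text
clock: 6.6
position: [0.6667, 0.16, 0.0135]
ee_rot: [2.495, 1.908, 0.0]
force: [1.2, -0.3, -0.7]
width: 0.31
gripper_force: 1.7
```

```bash
python3 s.py
cat > sim.py <<'E'
from plan import ik,P
from k import *
def run(rows,n=1):
    o=arm.observe();q=o["joints"];x,R=fk2(q,P);m=0
    for r in rows:
        x=x+R.apply(np.array(r[1:4])*.025);R=R*Ro.from_rotvec(np.array(r[4:])*.1)
        qn,e=ik(q,x,R);m=max(m,e);d=np.abs(qn-q).max();q=qn
    print("q",q.round(2),"err %.3f"%m,"x",x.round(3)); print(R.as_matrix().round(2).tolist())
E
sed -i '/^for yaw/,$s/^/#/' plan.py
python3 - <<'E'
from sim import *
L=[[0,0,0,-1,0,0,0]]*2+[[0,.15,-.5,-1,0,0,0]]*6
Y=[[0,0,0,0,0,0,.99]]*12
T=[[0,0,0,0,-.98,0,0]]*16
for k in(L,L+Y,L+Y+T[:8],L+Y+T): run(k)
E
```

```text
t 6.6 j [-0.044  0.79  -0.44   1.573  0.407  0.87  -0.9  ] 
p [0.6667 0.16   0.0135] x [0.262 0.965 0.   ] y [ 0.965 -0.262  0.   ] z [ 0. -0. -1.] F [ 1.2 -0.3 -0.7] w 0.31 g 1.7
model err [ 0.00356253 -0.00113071  0.00288407]
q [-0.06  0.53 -0.53  1.52  0.28  1.17 -0.91] err 0.000 x [0.604 0.2   0.216]
[[0.26, 0.97, 0.0], [0.97, -0.26, -0.0], [0.0, 0.0, -1.0]]
q [-0.24  0.48 -0.25  1.54  0.13  1.14 -1.96] err 0.000 x [0.604 0.2   0.216]
[[0.99, 0.12, 0.0], [0.12, -0.99, -0.0], [0.0, 0.0, -1.0]]
q [-0.68  0.64 -0.02  1.46  0.65  1.54 -2.34] err 0.000 x [0.604 0.2   0.216]
[[0.99, 0.08, 0.08], [0.12, -0.7, -0.7], [0.0, 0.71, -0.71]]
q [-0.89  0.94  0.19  1.46  0.97  1.91 -2.45] err 0.000 x [0.604 0.2   0.216]
[[0.99, -0.0, 0.12], [0.12, -0.0, -0.99], [0.0, 1.0, -0.0]]
```

carry_out --pt "0 0 0 0 0 0 0" --pt "0 0 0 0 0 0 0" --pt "0 0 0 0 0 0 0" --pt "0 0 0 0 0 0 0" --pt "0 0 0 -0.3 0 0 0" --pt "0 0 0 -0.5 0 0 0" --squeeze 55

```text
clock: 7.2
position: [0.6654, 0.1597, 0.0327]
ee_rot: [-2.494, -1.908, 0.004]
force: [-0.1, -0.1, -3.4]
width: 0.256
gripper_force: 55.0
```

```bash
python3 s.py; python3 -c "
from h import *
save(arm.get_image('side'),'s1.png',(200,60,520,300),2.5)"
```

```text
t 7.2 j [-0.038  0.768 -0.45   1.563  0.394  0.905 -0.89 ] 
p [0.6654 0.1597 0.0327] x [ 0.262  0.965 -0.001] y [ 0.965 -0.262 -0.002] z [-0.003 -0.001 -1.   ] F [-0.1 -0.1 -3.4] w 0.256 g 55.0
```

View pics/s1.png

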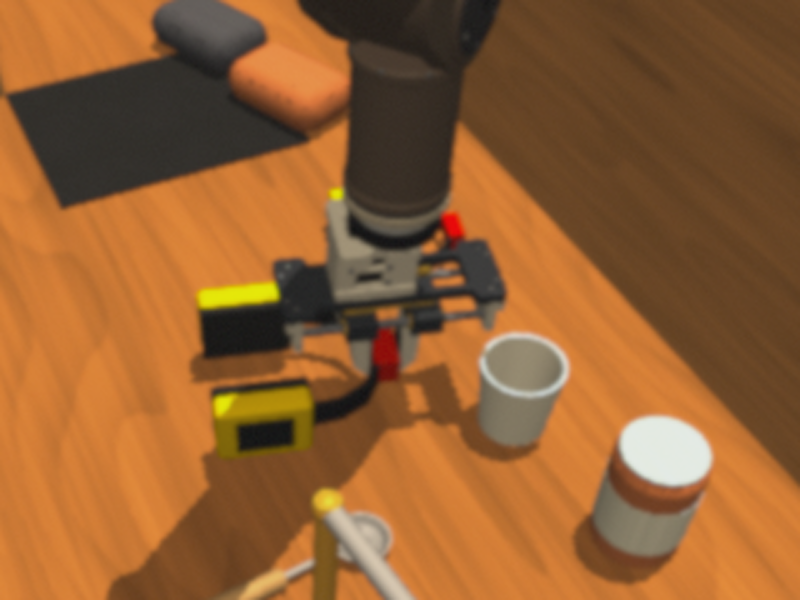

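The crop shows the pad (385,350) gripped with the headset level and off the counter. Its width is 23.6 mm, as it should be. I'll lift it, yaw it and then tilt it.

carry_out --pt "0 0 0 -0.7 0 0 0" --pt "0 0 0 -1 0 0 0" --pt "0 0.15 -0.5 -1 0 0 0" --pt "0 0.15 -0.5 -1 0 0 0" --pt "0 0.15 -0.5 -1 0 0 0" --pt "0 0.15 -0.5 -1 0 0 0" --pt "0 0.15 -0.5 -1 0 0 0" --pt "0 0.15 -0.5 -0.7 0 0 0"

```text
clock: 8.05
position: [0.5998, 0.2022, 0.2212]
ee_rot: [2.495, 1.908, 0.004]
force: [1.2, 0.8, -2.4]
width: 0.258
gripper_force: 55.0
```

carry_out --pt "0 0 0 0 0 0 0.5" --pt "0 0 0 0 0 0 0.9" --pt "0 0 0 0 0 0 0.9" --pt "0 0 0 0 0 0 0.9" --pt "0 0 0 0 0 0 0.9" --pt "0 0 0 0 0 0 0.9" --pt "0 0 0 0 0 0 0.9" --pt "0 0 0 0 0 0 0.9"

```text
clock: 8.85
position: [0.5995, 0.2015, 0.2187]
ee_rot: [-2.991, -0.962, 0.001]
force: [-0.2, 0.8, -1.8]
width: 0.257
gripper_force: 55.0
```

carry_out --pt "0 0 0 0 0 0 0.9" --pt "0 0 0 0 0 0 0.9" --pt "0 0 0 0 0 0 0.9" --pt "0 0 0 0 0 0 0.9" --pt "0 0 0 0 0 0 0.9" --pt "0 0 0 0 0 0 0.53" --pt "0 0 0 0 -0.4 0 0" --pt "0 0 0 0 -0.6 0 0"

```text
clock: 9.65
position: [0.6, 0.1999, 0.2189]
ee_rot: [3.034, 0.183, 0.009]
force: [0.2, 0.1, -3.0]
width: 0.256
gripper_force: 55.0
```

carry_out --pt "0 0 0 0 -0.8 0 0" --pt "0 0 0 0 -0.8 0 0" --pt "0 0 0 0 -0.8 0 0" --pt "0 0 0 0 -0.8 0 0" --pt "0 0 0 0 -0.8 0 0" --pt "0 0 0 0 -0.8 0 0" --pt "0 0 0 0 -0.8 0 0" --pt "0 0 0 0 -0.8 0 0"

```text
clock: 10.45
position: [0.5996, 0.2022, 0.2188]
ee_rot: [2.396, 0.148, 0.058]
force: [-0.1, 0.2, -1.9]
width: 0.257
gripper_force: 55.0
```

```bash
python3 s.py
python3 - <<'E'
from sim import *
run([[0,0,0,0,-.8,0,0]]*10)
E
```

```text
t 10.45 j [-0.708  0.686 -0.06   1.403  0.61   1.564 -2.38 ] 
p [0.5996 0.2022 0.2188] x [0.992 0.123 0.   ] y [ 0.09  -0.732  0.676] z [ 0.083 -0.671 -0.737] F [-0.1  0.2 -1.9] w 0.257 g 55.0
model err [-0.00298822  0.05225025 -0.01971995]
q [-0.93  0.99  0.16  1.36  0.93  1.96 -2.44] err 0.000 x [0.597 0.254 0.199]
[[0.99, 0.0, 0.12], [0.12, -0.03, -0.99], [0.0, 1.0, -0.03]]
```

```bash
sed -i 's/^P=.*/P=[.113,.574,.423,.228,-.051,0,0]/' plan.py
python3 - <<'E'
from sim import *
run([[0,0,0,0,-.83,0,0]]*10)
run([[0,0,0,0,-.83,0,0]]*10+[[0,0,-1,0,0,0,0]]*2)
E
```

```text
model err [-0.00897468  0.10053362 -0.03864568]
q [-0.91  0.92  0.17  1.4   0.99  1.98 -2.39] err 0.000 x [0.591 0.303 0.18 ]
[[0.99, -0.0, 0.12], [0.12, 0.0, -0.99], [0.0, 1.0, 0.0]]
q [-0.91  0.98  0.16  1.41  0.96  1.95 -2.45] err 0.000 x [0.591 0.303 0.13 ]
[[0.99, -0.0, 0.12], [0.12, 0.0, -0.99], [0.0, 1.0, 0.0]]
```

```bash
sed -i 's/^P=.*/P=[.262,.574,.423,.377,-.051,0,0]/' plan.py
python3 - <<'E'
from sim import *
T=[[0,0,0,0,-.83,0,0]]*10
run(T);run(T+[[0,0,-1,0,0,0,0]]*2)
run([[0,0,0,0,-.83,0,0.0]]*10+[[0,0,0,1,0,0,0]]*3+[[0,0,-1,0,0,0,0]]*2)
run([[0,0,0,0,-.83,0.3,0.0]]*10)
E
```

```text
model err [0.00341397 0.00061386 0.00052007]
q [-0.95  1.09  0.17  1.31  0.9   1.97 -2.48] err 0.000 x [0.603 0.203 0.219]
[[0.99, -0.0, 0.12], [0.12, 0.0, -0.99], [0.0, 1.0, 0.0]]
q [-0.95  1.16  0.16  1.29  0.88  1.94 -2.52] err 0.000 x [0.603 0.203 0.169]
[[0.99, -0.0, 0.12], [0.12, 0.0, -0.99], [0.0, 1.0, 0.0]]
q [-0.88  1.11  0.16  1.44  0.91  1.84 -2.59] err 0.000 x [0.612 0.128 0.169]
[[0.99, -0.0, 0.12], [0.12, 0.0, -0.99], [0.0, 1.0, 0.0]]
q [-1.03  1.01  0.15  1.57  1.04  1.79 -2.71] err 0.000 x [0.603 0.203 0.219]
[[0.92, -0.11, 0.38], [0.38, -0.02, -0.93], [0.11, 0.99, 0.02]]
```

carry_out --pt "0 0 0 0 -0.8 0 0" --pt "0 0 0 0 -0.8 0 0" --pt "0 0 0 0 -0.8 0 0" --pt "0 0 0 0.3 -0.8 0 0" --pt "0 0 0 0.4 -0.8 0 0" --pt "0 0 0 0.4 -0.8 0 0" --pt "0 0 0 0.4 -0.8 0 0" --pt "0 0 0 0.3 -0.8 0 0"

```text
clock: 11.25
position: [0.6046, 0.1614, 0.1992]
ee_rot: [1.758, 0.109, 0.089]
force: [-0.3, 0.5, -2.1]
width: 0.258
gripper_force: 55.0
```

carry_out --pt "0 0 0 0.2 -0.8 0 0" --pt "0 0 0 0 -0.8 0 0" --pt "0 0 0 0 -0.3 0 0" --pt "0 0 0 0 0 0 0" --pt "0 0 0 0 0 0 0"

```text
clock: 11.75
position: [0.6058, 0.1565, 0.1989]
ee_rot: [1.572, 0.096, 0.097]
force: [0.0, -0.3, -1.8]
width: 0.259
gripper_force: 55.0
```

```bash
python3 s.py; python3 -c "
from h import *
im=arm.get_image('side');np.savez('s2.npz',**im)
save(im,'s2.png',(180,40,500,280),2.5)"
```

```text
t 11.75 j [-0.91   1.095  0.163  1.376  0.912  1.898 -2.527] 
p [0.6058 0.1565 0.1989] x [0.992 0.122 0.001] y [-0.    -0.003  1.   ] z [ 0.122 -0.992 -0.003] F [ 0.  -0.3 -1.8] w 0.259 g 55.0
```

View pics/s2.png

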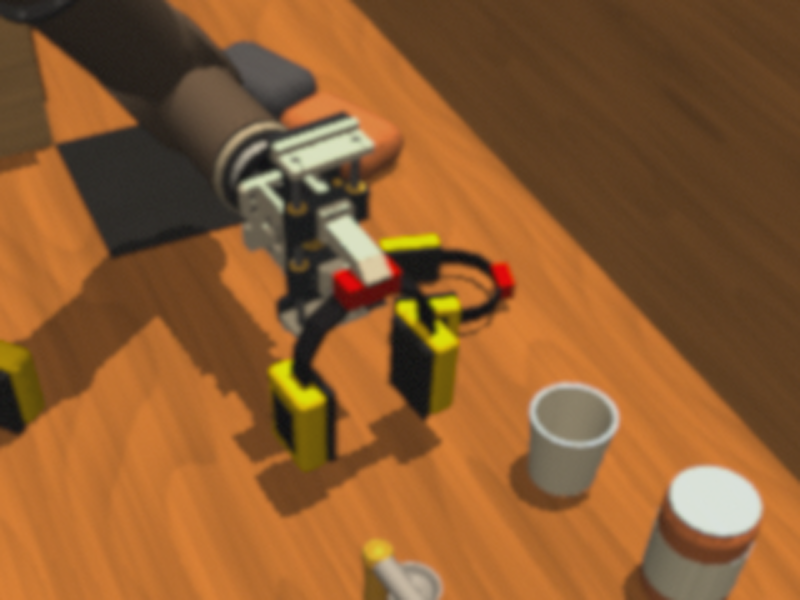

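The headset is upright in the hand, with cups at (300,415) and (425,355) about 40 mm above the counter. The small headset behind it has not been touched. Lowering now.

carry_out --pt "0 0 -0.5 0 0 0 0" --pt "0 0 -0.5 0 0 0 0" --pt "0 0 -0.3 0 0 0 0" --pt "0 0 -0.1 0 0 0 0" --pt "0 0 0 0 0 0 0"

```text
clock: 12.3
position: [0.6056, 0.1561, 0.1629]
ee_rot: [1.569, 0.097, 0.096]
force: [-0.0, 0.1, -2.4]
width: 0.256
gripper_force: 55.0
```

carry_out --pt "0 0 -0.05 0 0 0 0" --pt "0 0 0 0 0 0 0" --pt "0 0 0 0 0 0 0"

```text
clock: 12.6
position: [0.6057, 0.1562, 0.1626]
ee_rot: [1.57, 0.096, 0.097]
force: [0.3, -0.1, -2.7]
width: 0.259
gripper_force: 55.0
```

carry_out --pt "0 0 -0.05 0 0 0 0" --pt "0 0 0 0 0 0 0" --pt "0 0 0 0 0 0 0"

```text
clock: 12.9
position: [0.6057, 0.1562, 0.1611]
ee_rot: [1.569, 0.096, 0.096]
force: [0.6, 0.5, -3.3]
width: 0.257
gripper_force: 55.0
```

carry_out --pt "0 0 -0.05 0 0 0 0" --pt "0 0 0 0 0 0 0" --pt "0 0 0 0 0 0 0"

```text
clock: 13.2
position: [0.6056, 0.1561, 0.1603]
ee_rot: [1.569, 0.096, 0.096]
force: [-1.2, 0.5, 0.4]
width: 0.255
gripper_force: 55.0
```

carry_out --pt "0 0 -0.03 0 0 0 0" --pt "0 0 0 0 0 0 0" --pt "0.5 0 0 0 0 0 0" --pt "0.5 0 0 0 0 0 0" --pt "0.5 0 0 0 0 0 0" --pt "0.5 0 0 0 0 0 0" --squeeze 20

```text
clock: 13.8
position: [0.6057, 0.1561, 0.1589]
ee_rot: [1.57, 0.097, 0.096]
force: [-0.3, -0.5, -0.0]
width: 0.494
gripper_force: 0.0
```

carry_out --pt "0.5 0 0 0 0 0 0" --pt "0.5 0 0 -0.3 0 0 0" --pt "0.5 0 0 -0.6 0 0 0" --pt "0.5 0 0 -0.9 0 0 0" --pt "0.5 0 0 -0.9 0 0 0" --pt "0.5 0 0 -0.9 0 0 0" --pt "0.5 0 0 0 0 0 0"

```text
clock: 14.5
position: [0.5936, 0.2497, 0.158]
ee_rot: [1.572, 0.101, 0.099]
force: [-0.1, 0.8, -0.4]
width: 0.499
gripper_force: 0.0
```

```bash
python3 s.py; python3 -c "
from h import *
save(arm.get_image('side'),'s3.png',(180,40,500,280),2.5)
from sim import *
# retreat: up, then tilt back and get over pad
for n in (4,6,8,10):
  run([[0,0,1,0,0,0,0]]*n+[[0,0,0,0,.8,0,0]]*20)
"
```

```text
t 14.5 j [-1.017  1.229  0.225  1.163  0.818  1.974 -2.454] 
p [0.5936 0.2497 0.158 ] x [ 0.992  0.127 -0.001] y [ 0.001 -0.003  1.   ] z [ 0.127 -0.992 -0.003] F [-0.1  0.8 -0.4] w 0.499 g 0.0
model err [ 0.00556874  0.00627247 -0.00497446]
q [-0.41  0.46 -0.08  1.47  0.01  1.2  -1.93] err 0.000 x [0.6   0.254 0.253]
[[0.99, 0.13, -0.0], [0.13, -0.99, 0.03], [-0.0, -0.03, -1.0]]
q [-0.49  0.42  0.05  1.4  -0.05  1.31 -1.88] err 0.000 x [0.6   0.254 0.303]
[[0.99, 0.13, -0.0], [0.13, -0.99, 0.03], [-0.0, -0.03, -1.0]]
q [-0.57  0.4   0.17  1.32 -0.1   1.42 -1.84] err 0.000 x [0.6   0.254 0.353]
[[0.99, 0.13, -0.0], [0.13, -0.99, 0.03], [-0.0, -0.03, -1.0]]
q [-0.63  0.39  0.28  1.22 -0.14  1.53 -1.82] err 0.000 x [0.6   0.254 0.403]
[[0.99, 0.13, -0.0], [0.13, -0.99, 0.03], [-0.0, -0.03, -1.0]]
```

View pics/s3.png

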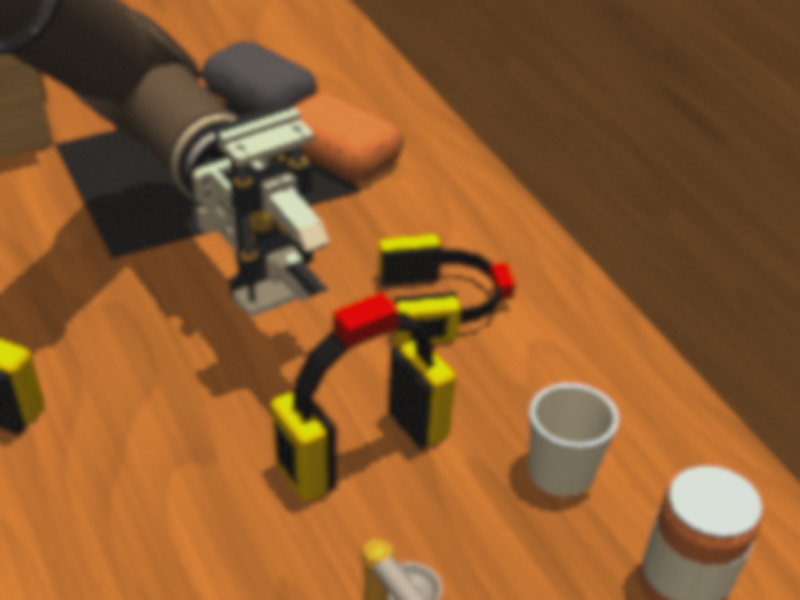

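The side view shows the headset standing on both cups at (300,450) and (425,395), released, with the red pad at (367,318). Backing up and turning the tool down.

carry_out --pt "0.5 0 0.8 0 0 0 0" --pt "0.5 0 1 0 0 0 0" --pt "0.7 0 1 0 0.5 0 0" --pt "0.7 0 1 0 0.8 0 0" --pt "0.7 0 1 0 0.8 0 0" --pt "0.7 0 1 0 0.8 0 0" --pt "0.7 0 1 0 0.8 0 0" --pt "0.7 0 1 0 0.8 0 0"

```text
clock: 15.35
position: [0.5977, 0.2179, 0.3535]
ee_rot: [2.022, 0.122, 0.078]
force: [0.7, -0.3, 0.9]
width: 0.7
gripper_force: 0.0
```

carry_out --pt "0.7 0 0 0 0.8 0 0" --pt "0.7 0 0 0 0.8 0 0" --pt "0.7 0 0 0 0.8 0 0" --pt "0.7 0 0 0 0.8 0 0" --pt "0.7 0 0 0 0.8 0 0" --pt "0.7 0 0 0 0.8 0 0" --pt "0.7 0 0 0 0.8 0 0" --pt "0.7 0 0 0 0.8 0 0"

```text
clock: 16.15
position: [0.5977, 0.2175, 0.3525]
ee_rot: [2.66, 0.16, 0.041]
force: [0.3, -0.2, -0.5]
width: 0.699
gripper_force: 0.0
```

carry_out --pt "0.7 0 0 0 0.8 0 0" --pt "0.7 0 0 0 0.8 0 0" --pt "0.7 0 0 0 0.8 0 0" --pt "0.7 0 0 0 0.4 0 0" --pt "0.7 0 0 0 0 0 0" --pt "0.7 0 0 0 0 0 0"

```text
clock: 16.75
position: [0.5976, 0.2182, 0.3515]
ee_rot: [2.935, 0.178, 0.019]
force: [-1.2, 1.0, 0.5]
width: 0.705
gripper_force: 0.0
```

```bash
python3 s.py
python3 - <<'E'
from h import *
P=[.6037,.1725]
for n in("top","side"):
    im=arm.get_image(n);C=cloud(im);hsv=cv2.cvtColor(im["pixels"],cv2.COLOR_RGB2HSV).astype(int)
    m=((hsv[...,0]<4)|(hsv[...,0]>176))&(hsv[...,1]>150)&(hsv[...,2]>60)
    q=C[m&(np.hypot(C[...,0]-P[0],C[...,1]-P[1])<.06)]
    t=q[(q[:,2]>.164)]
    print(n,len(q),len(t), t[:,2].mean() if len(t) else 0)
    if len(t)>10: print(cv2.minAreaRect((t[:,:2]*1000).astype(np.float32)))
    y=(hsv[...,0]>22)&(hsv[...,0]<36)&(hsv[...,1]>120)
    q=C[y&(np.hypot(C[...,0]-P[0],C[...,1]-P[1])<.11)]
    for s in(-1,1):
        k=q[(q[:,2]>.078)&(q[:,2]<.09)&((q[:,0]-P[0])*s>0)]
        if len(k)>10: print("cup",s,len(k),cv2.minAreaRect((k[:,:2]*1000).astype(np.float32)))
E
```

```text
t 16.75 j [-0.562  0.428  0.033  1.296  0.172  1.499 -2.001] 
p [0.5976 0.2182 0.3515] x [0.993 0.121 0.001] y [ 0.118 -0.973  0.2  ] z [ 0.025 -0.198 -0.98 ] F [-1.2  1.   0.5] w 0.705 g 0.0
top 366 339 0.16994434882538137
((601.0978393554688, 172.16868591308594), (50.654884338378906, 27.825698852539062), 6.377320766448975)
cup -1 74 ((537.8211669921875, 165.3540496826172), (21.773509979248047, 57.35981750488281), 18.907560348510742)
cup 1 154 ((666.969482421875, 180.4131622314453), (24.449119567871094, 56.775936126708984), 6.6674485206604)
side 313 233 0.1713234052559883
((599.889404296875, 169.42337036132812), (47.3036994934082, 26.3648738861084), 9.182024002075195)
cup -1 223 ((536.7747192382812, 162.67735290527344), (28.071285247802734, 58.57663345336914), 7.362846851348877)
cup 1 175 ((666.9555053710938, 180.18751525878906), (29.675703048706055, 59.83000946044922), 8.504654884338379)
```

carry_out --pt "0.7 0 0 0 1 0 0" --pt "0.7 0 0 0 1 0 0" --pt "0.7 -0.04 0.94 0 0 0 0" --pt "0.7 -0.04 0.94 0 0 0 0" --pt "0.7 0 0 0.9 0 0 0" --pt "0.7 0 0 0.9 0 0 0" --pt "0.7 0 0 0.9 0 0 0" --pt "0.7 0 0 0 0 0 0"

```text
clock: 17.65
position: [0.5996, 0.1729, 0.2796]
ee_rot: [3.133, 0.195, -0.01]
force: [-0.6, -0.7, 0.2]
width: 0.698
gripper_force: 0.0
```

```bash
python3 s.py
```

```text
t 17.65 j [-3.690e-01  4.020e-01  3.000e-03  1.490e+00 -1.000e-03  1.256e+00
 -1.812e+00] 
p [0.5996 0.1729 0.2796] x [ 0.992  0.124 -0.006] y [ 0.124 -0.992  0.002] z [-0.006 -0.003 -1.   ] F [-0.6 -0.7  0.2] w 0.698 g 0.0
```

carry_out --pt "0.7 0.05 0 0.9 0 0.06 0" --pt "0.7 0 0 0.9 0 0 0" --pt "0.7 0 0 0.9 0 0 0" --pt "0.7 0 0 0.9 0 0 0" --pt "0.7 0 0 0.7 0 0 0" --pt "0.7 0 0 0.5 0 0 0" --pt "0.7 0 0 0.28 0 0 0" --pt "0.7 0 0 0 0 0 0"

```text
clock: 18.45
position: [0.6033, 0.1732, 0.1558]
ee_rot: [-3.136, -0.193, -0.008]
force: [-0.4, 0.2, 1.0]
width: 0.7
gripper_force: 0.0
```

carry_out --pt "0.4 0 0 0 0 0 0" --pt "0.4 0 0 0 0 0 0" --pt "0.25 0 0 0 0 0 0" --pt "0.25 0 0 0 0 0 0" --pt "0 0 0 0 0 0 0" --pt "0 0 0 0 0 0 0" --pt "0 0 0 0 0 0 0" --squeeze 40

```text
clock: 19.15
position: [0.6036, 0.1729, 0.1563]
ee_rot: [-3.135, -0.192, -0.01]
force: [-0.7, -0.7, 2.4]
width: 0.3
gripper_force: 40.0
```

```bash
python3 s.py
```

```text
t 19.15 j [-0.362  0.498 -0.005  1.655  0.005  0.982 -1.817] 
p [0.6036 0.1729 0.1563] x [0.992 0.122 0.006] y [ 0.122 -0.992  0.   ] z [ 0.006  0.001 -1.   ] F [-0.7 -0.7  2.4] w 0.3 g 40.0
```

carry_out --pt "0 0 0 -0.5 0 0 0" --pt "0 0 0 -0.9 0 0 0" --pt "0 0 0 -1 0 0 0" --pt "0 0 0 -1 0 0 0" --pt "0 0 0 -1 0 0 0" --pt "0 0 0 -1 0 0 0" --pt "0 0 0 -1 0 0 0" --pt "0 0 0 -1 0 0 0"

```text
clock: 19.95
position: [0.6019, 0.1728, 0.3427]
ee_rot: [-3.135, -0.193, -0.009]
force: [1.2, -1.2, -2.7]
width: 0.302
gripper_force: 40.0
```

carry_out --pt "0 0 0 -1 0 0 0" --pt "0 -0.2 0.5 -0.3 0 0 0" --pt "0 -0.3 0.9 0 0 0 0" --pt "0 -0.34 0.94 0 0 0 0" --pt "0 -0.34 0.94 0 0 0 0" --pt "0 -0.34 0.94 0 0 0 0" --pt "0 -0.34 0.94 0 0 0 0" --pt "0 -0.34 0.94 0 0 0 0"

```text
clock: 20.75
position: [0.565, 0.0126, 0.3726]
ee_rot: [3.136, 0.191, 0.007]
force: [-0.1, 0.2, -2.0]
width: 0.298
gripper_force: 40.0
```

carry_out --pt "0 -0.34 0.94 0 0 0 0" --pt "0 -0.34 0.94 0 0 0 0" --pt "0 -0.34 0.94 0 0 0 0" --pt "0 -0.34 0.94 0 0 0 0" --pt "0 -0.34 0.94 0 0 0 0" --pt "0 -0.34 0.94 0 0 0 0" --pt "0 -0.34 0.94 0 0 0 0" --pt "0 -0.3 0.9 0 0 0 0"

```text
clock: 21.55
position: [0.5209, -0.1809, 0.3723]
ee_rot: [-3.135, -0.191, -0.007]
force: [0.3, 0.8, -2.3]
width: 0.301
gripper_force: 40.0
```

carry_out --pt "0 -0.1 0.4 0 0 0 0" --pt "0 0 0 0 0 0 0" --pt "0 0 0 0 0 0 0"

```text
clock: 21.85
position: [0.5214, -0.1882, 0.3726]
ee_rot: [-3.134, -0.194, -0.009]
force: [-0.0, 0.9, -2.5]
width: 0.299
gripper_force: 40.0
```

```bash
python3 s.py
python3 - <<'E'
from h import *
im=arm.get_image("side"); save(im,"s4.png"); np.savez("s4.npz",**im)
im0=dict(np.load("side0.npz"))
C=cloud(im0);q=C.reshape(-1,3);q=q[(q[:,2]>.18)&(q[:,2]<.2)&(abs(q[:,0]-.515)<.06)&(q[:,1]<-.09)&(q[:,1]>-.34)]
d=cv2.fitLine(q[:,:2].astype(np.float32),cv2.DIST_HUBER,0,.01,.01).ravel();print("bar side",d,q[:,2].max(),np.degrees(np.arctan2(d[1],d[0])), d[2]+(-.2147-d[3])*d[0]/d[1])
t=arm.get_image("top")
for im,n in((im,"side"),(t,"top")):
    C=cloud(im);hsv=cv2.cvtColor(im["pixels"],cv2.COLOR_RGB2HSV).astype(int)
    y=(hsv[...,0]>22)&(hsv[...,0]<36)&(hsv[...,1]>120)&(hsv[...,2]>60)
    o=arm.observe()["position"]
    q=C[y&(np.hypot(C[...,0]-o[0],C[...,1]-o[1])<.13)&(C[...,2]>.2)]
    zt=o[2]-.1563+.084
    for s in(-1,1):
        k=q[(abs(q[:,2]-zt)<.007)&((q[:,0]-o[0])*s>0)]
        if len(k)>10: print(n,"cup",s,len(k),k[:,2].mean()-zt,cv2.minAreaRect((k[:,:2]*1000).astype(np.float32)))
E
```

```text
t 21.85 j [ 0.111  0.227  0.182  1.519 -0.045  1.394 -1.152] 
p [ 0.5214 -0.1882  0.3726] x [0.992 0.123 0.006] y [ 0.123 -0.992 -0.001] z [ 0.006  0.002 -1.   ] F [-0.   0.9 -2.5] w 0.299 g 40.0
bar side [ 0.1270884  -0.9918914   0.51842517 -0.23443574] 0.19384226505755825 -82.69862 0.5158965
side cup -1 710 -0.0005430938669209184 ((454.1847839355469, -196.87130737304688), (26.90948486328125, 58.88222122192383), 7.086654186248779)
side cup 1 253 -0.0008136399876181311 ((585.8961181640625, -186.45401000976562), (27.92986297607422, 47.94901657104492), 6.964058876037598)
```

View pics/s4.png

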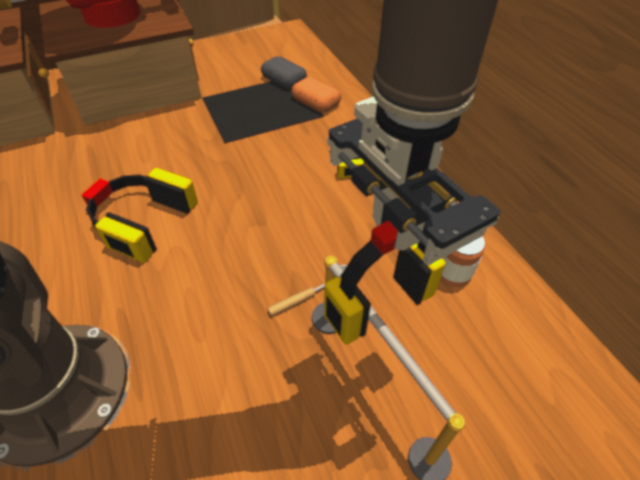

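The side view shows the headset held level above the bar, with cups at (348,312) and (418,270). It is about 26 mm off along the bar and 7 mm off across it. I'll correct that and lower.

carry_out --pt "0 -0.14 0.5 0 0 0 0" --pt "0 -0.13 0.53 0 0 0 0" --pt "0 0 0 0 0 -0.06 0" --pt "0 0 0 0.3 0 0 0" --pt "0 0 0 0.5 0 0 0" --pt "0 0 0 0.6 0 0 0" --pt "0 0 0 0 0 0 0"

```text
clock: 22.65
position: [0.5167, -0.2146, 0.3349]
ee_rot: [-3.134, -0.194, 0.007]
force: [-0.4, 0.7, -2.4]
width: 0.301
gripper_force: 40.0
```

```bash
python3 s.py
python3 - <<'E'
from h import *
im=arm.get_image("side")
C=cloud(im);hsv=cv2.cvtColor(im["pixels"],cv2.COLOR_RGB2HSV).astype(int)
y=(hsv[...,0]>22)&(hsv[...,0]<36)&(hsv[...,1]>120)&(hsv[...,2]>60)
o=arm.observe()["position"]
q=C[y&(np.hypot(C[...,0]-o[0],C[...,1]-o[1])<.13)&(C[...,2]>.2)]
zt=o[2]-.1563+.084
for s in(-1,1):
    k=q[(abs(q[:,2]-zt)<.007)&((q[:,0]-o[0])*s>0)]
    if len(k)>10: print("cup",s,len(k),k[:,2].mean()-zt,cv2.minAreaRect((k[:,:2]*1000).astype(np.float32)))
E
```

```text
t 22.65 j [ 0.15   0.257  0.194  1.571 -0.051  1.323 -1.097] 
p [ 0.5167 -0.2146  0.3349] x [ 0.992  0.123 -0.004] y [ 0.123 -0.992 -0.002] z [-0.004  0.002 -1.   ] F [-0.4  0.7 -2.4] w 0.301 g 40.0
cup -1 715 -0.0010709962388410488 ((448.782470703125, -223.3022918701172), (26.983949661254883, 58.320037841796875), 7.36424446105957)
cup 1 92 -0.0026610819694470322 ((570.9161376953125, -210.81243896484375), (10.441905975341797, 25.58654022216797), 10.395030975341797)
```

carry_out --pt "0 0.03 0 0.7 0 0 0" --pt "0 0 0 0.9 0 0 0" --pt "0 0 0 0.9 0 0 0" --pt "0 0 0 0.9 0 0 0" --pt "0 0 0 0.9 0 0 0" --pt "0 0 0 0.6 0 0 0" --pt "0 0 0 0.3 0 0 0" --pt "0 0 0 0 0 0 0"

```text
clock: 23.5
position: [0.5184, -0.2153, 0.2074]
ee_rot: [-3.135, -0.193, 0.002]
force: [-0.2, -1.0, -2.7]
width: 0.301
gripper_force: 40.0
```

carry_out --pt "0 0 0 0.1 0 0 0" --pt "0 0 0 0 0 0 0" --pt "0 0 0 0 0 0 0"

```text
clock: 23.8
position: [0.519, -0.2157, 0.206]
ee_rot: [3.135, 0.193, 0.002]
force: [0.2, 0.4, -1.8]
width: 0.3
gripper_force: 40.0
```

carry_out --pt "0 0 0 0.06 0 0 0" --pt "0 0 0 0 0 0 0" --pt "0 0 0 0 0 0 0"

```text
clock: 24.1
position: [0.5186, -0.2156, 0.2039]
ee_rot: [3.136, 0.193, 0.0]
force: [1.0, -0.4, -2.0]
width: 0.298
gripper_force: 40.0
```

carry_out --pt "0 -0.06 0 0.08 0 0 0" --pt "0 0 0 0 0 0 0" --pt "0 0 0 0 0 0 0"

```text
clock: 24.4
position: [0.517, -0.2158, 0.2017]
ee_rot: [-3.136, -0.192, 0.0]
force: [-0.0, -0.4, -2.0]
width: 0.304
gripper_force: 40.0
```

carry_out --pt "0 0 0 0.08 0 0 0" --pt "0 0 0 0 0 0 0" --pt "0 0 0 0 0 0 0"

```text
clock: 24.7
position: [0.5171, -0.2157, 0.1997]
ee_rot: [-3.136, -0.193, 0.0]
force: [-0.4, 0.1, -2.4]
width: 0.302
gripper_force: 40.0
```

carry_out --pt "0 0 0 0.05 0 0 0" --pt "0 0 0 0 0 0 0" --pt "0 0 0 0 0 0 0"

```text
clock: 25.0
position: [0.5171, -0.2158, 0.1985]
ee_rot: [3.136, 0.193, -0.0]
force: [0.5, 0.1, -1.1]
width: 0.301
gripper_force: 40.0
```

carry_out --pt "0 0 0 0.04 0 0 0" --pt "0 0 0 0 0 0 0" --pt "0 0 0 0 0 0 0"

```text
clock: 25.3
position: [0.5172, -0.2158, 0.1982]
ee_rot: [3.136, 0.193, 0.001]
force: [-2.9, 0.1, 5.7]
width: 0.304
gripper_force: 40.0
```

```bash
python3 s.py; python3 -c "
from h import *
save(arm.get_image('side'),'s5.png',(270,160,510,340),3.3)"
```

```text
t 25.3 j [ 0.167  0.355  0.177  1.782 -0.072  1.01  -1.076] 
p [ 0.5172 -0.2158  0.1982] x [0.992 0.122 0.001] y [ 0.122 -0.992  0.   ] z [ 0.001 -0.    -1.   ] F [-2.9  0.1  5.7] w 0.304 g 40.0
```

View pics/s5.png

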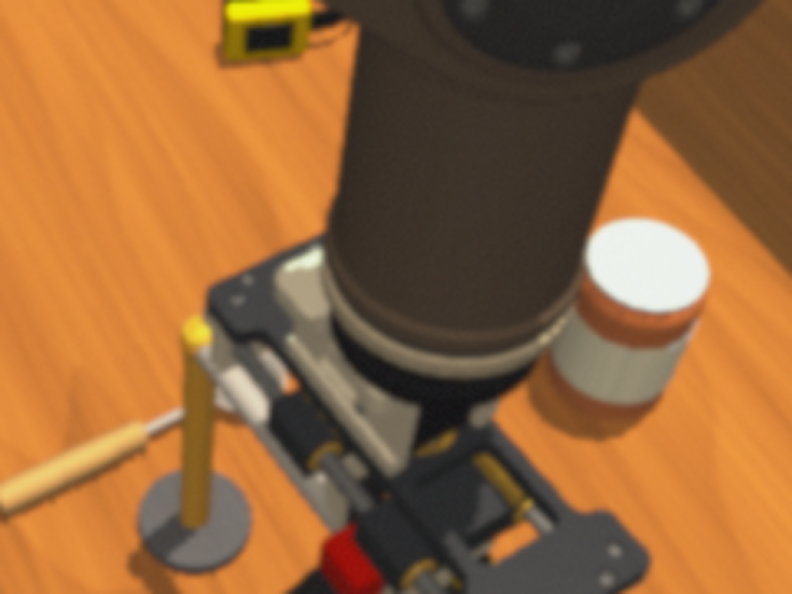

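The crop shows the pad at (350,560) over the bar between the fingers, and the force and height agree with it resting on the bar. Releasing gently.

carry_out --pt "0 0 0 -0.02 0 0 0" --pt "0 0 0 0 0 0 0" --pt "0.34 0 0 0 0 0 0" --pt "0.38 0 0 0 0 0 0" --pt "0.45 0 0 0 0 0 0" --pt "0.5 0 0 0 0 0 0" --pt "0.55 0 0 0 0 0 0" --pt "0.55 0 0 0 0 0 0" --squeeze 10

```text
clock: 26.15
position: [0.5171, -0.2158, 0.1981]
ee_rot: [3.136, 0.193, 0.0]
force: [-0.1, -1.0, 0.3]
width: 0.547
gripper_force: 0.0
```

carry_out --pt "0.55 0 0 -0.2 0 0 0" --pt "0.55 0 0 -0.4 0 0 0" --pt "0.55 0 0 -0.8 0 0 0" --pt "0.55 0 0 -1 0 0 0" --pt "0.55 0 0 -1 0 0 0" --pt "0.55 0 0 -1 0 0 0" --pt "0.55 0 0 -1 0 0 0" --pt "0.55 0 0 -1 0 0 0"

```text
clock: 26.95
position: [0.517, -0.2158, 0.3602]
ee_rot: [3.135, 0.192, 0.002]
force: [0.7, 0.3, 0.4]
width: 0.549
gripper_force: 0.0
```

carry_out --pt "0.55 0 0.5 -0.5 0 0 0" --pt "0.55 0 1 0 0 0 0" --pt "0.55 0 1 0 0 0 0" --pt "0.55 0 1 0 0 0 0" --pt "0.55 0 1 0 0 0 0" --pt "0.55 0 1 0 0 0 0" --pt "0.55 0 0 0 0 0 0" --pt "0.55 0 0 0 0 0 0"

```text
clock: 27.75
position: [0.5338, -0.3524, 0.371]
ee_rot: [-3.136, -0.191, -0.0]
force: [0.1, -0.0, -0.5]
width: 0.546
gripper_force: 0.0
```

```bash
python3 s.py
python3 - <<'E'
from h import *
ims={n:arm.get_image(n) for n in("side","top")}
save(ims["side"],'s6.png',(270,160,510,480),1.8)
P=[.515,-.215]
for n,im in ims.items():
    C=cloud(im);hsv=cv2.cvtColor(im["pixels"],cv2.COLOR_RGB2HSV).astype(int)
    near=np.hypot(C[...,0]-P[0],C[...,1]-P[1])<.12
    m=((hsv[...,0]<4)|(hsv[...,0]>176))&(hsv[...,1]>150)&(hsv[...,2]>50)&near
    y=(hsv[...,0]>22)&(hsv[...,0]<36)&(hsv[...,1]>120)&(hsv[...,2]>60)&near
    t=C[m];t=t[abs(t[:,2]-.214)<.01]
    if len(t)>10: print(n,"pad",len(t),t[:,2].mean(),cv2.minAreaRect((t[:,:2]*1000).astype(np.float32)))
    q=C[y]
    for s in(-1,1):
        k=q[(abs(q[:,2]-.126)<.009)&((q[:,0]-P[0])*s>0)]
        if len(k)>10: print(n,"cup",s,len(k),np.median(k[:,2]),cv2.minAreaRect((k[:,:2]*1000).astype(np.float32)))
E
```

```text
t 27.75 j [ 0.332  0.39   0.26   1.306 -0.099  1.458 -0.864] 
p [ 0.5338 -0.3524  0.371 ] x [0.993 0.121 0.   ] y [ 0.121 -0.993 -0.   ] z [ 0.  0. -1.] F [ 0.1 -0.  -0.5] w 0.546 g 0.0
side pad 570 0.21343697303779235 ((515.2327270507812, -216.1731719970703), (49.85057067871094, 27.72654914855957), 7.693375587463379)
side cup -1 556 0.12401016854497891 ((451.85791015625, -224.07754516601562), (26.74567985534668, 58.898738861083984), 7.617919445037842)
side cup 1 297 0.12757324472119494 ((583.9617309570312, -218.760986328125), (28.582754135131836, 38.90037536621094), 2.704624891281128)
top pad 367 0.2117648385379516 ((514.302734375, -215.36026000976562), (49.328514099121094, 27.178852081298828), 8.31015682220459)
top cup -1 278 0.12171681156223974 ((450.88568115234375, -222.2792510986328), (26.35951042175293, 59.49781799316406), 5.955682754516602)
top cup 1 207 0.1251660780409972 ((584.0009155273438, -206.3015594482422), (24.439077377319336, 58.07189178466797), 11.480363845825195)
```

View pics/s6.png

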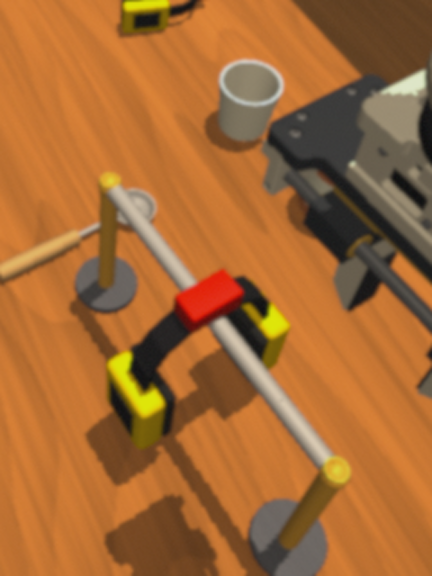

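The headset hangs over the bar, with the pad at (210,298) on the bar and cups at (140,400) and (270,330) on either side. I'll let it settle and remeasure the tilt.

carry_out --pt "0.55 0 0 0 0 0 0" --pt "0.55 0 0 0 0 0 0" --pt "0.55 0 0 0 0 0 0" --pt "0.55 0 0 0 0 0 0" --pt "0.55 0 0 0 0 0 0" --pt "0.55 0 0 0 0 0 0" --pt "0.55 0 0 0 0 0 0" --pt "0.55 0 0 0 0 0 0"

```text
clock: 28.65
position: [0.5339, -0.3523, 0.3705]
ee_rot: [3.136, 0.193, -0.0]
force: [0.5, 0.4, 0.2]
width: 0.548
gripper_force: 0.0
```

carry_out --pt "0.55 0 0 0 0 0 0" --pt "0.55 0 0 0 0 0 0" --pt "0.55 0 0 0 0 0 0" --pt "0.55 0 0 0 0 0 0" --pt "0.55 0 0 0 0 0 0" --pt "0.55 0 0 0 0 0 0" --pt "0.55 0 0 0 0 0 0" --pt "0.55 0 0 0 0 0 0"

```text
clock: 29.45
position: [0.5339, -0.3522, 0.3706]
ee_rot: [3.136, 0.193, 0.0]
force: [0.4, 0.6, -1.4]
width: 0.548
gripper_force: 0.0
```

Run:
```python
from h import *
P=[.515,-.215]
for n in("side","top","side"):
    im=arm.get_image(n);C=cloud(im);hsv=cv2.cvtColor(im["pixels"],cv2.COLOR_RGB2HSV).astype(int)
    near=np.hypot(C[...,0]-P[0],C[...,1]-P[1])<.12
    m=((hsv[...,0]<4)|(hsv[...,0]>176))&(hsv[...,1]>150)&(hsv[...,2]>50)&near
    y=(hsv[...,0]>22)&(hsv[...,0]<36)&(hsv[...,1]>120)&(hsv[...,2]>60)&near
    t=C[m];t=t[abs(t[:,2]-.214)<.006]
    A=np.c_[t[:,0]-P[0],t[:,1]-P[1],np.ones(len(t))];print(n,"pad slope",np.linalg.lstsq(A,t[:,2],rcond=None)[0].round(4),cv2.minAreaRect((t[:,:2]*1000).astype(np.float32))[0])
    for s in(-1,1):
        k=C[y];k=k[(abs(k[:,2]-.125)<.007)&((k[:,0]-P[0])*s>0)];print(" cup",s,len(k),np.median(k[:,2]),k.mean(0))
```

```text
side pad slope [0.0368 0.0661 0.2143] (515.4872436523438, -216.34649658203125)
 cup -1 543 0.12417512805384678 [ 0.44985766 -0.22781702  0.12381883]
 cup 1 286 0.12753262627746093 [ 0.58253419 -0.22281843  0.12714054]
top pad slope [ 0.0365 -0.0017  0.2122] (514.2802124023438, -215.25209045410156)
 cup -1 279 0.12204930577466312 [ 0.44852299 -0.22106189  0.12205606]
 cup 1 205 0.12533905179852373 [ 0.58466063 -0.20027502  0.1253243 ]
side pad slope [0.0467 0.0612 0.2144] (515.4627685546875, -216.27362060546875)
 cup -1 537 0.12411539915000015 [ 0.44989611 -0.22760856  0.12384832]
 cup 1 290 0.12748140302685204 [ 0.58256061 -0.22286016  0.12715131]
```

```bash
python3 -c "
from cell import arm
print(arm.sign_off())"
```

```text
the job is handed in; nothing more can be done
None
```

The ear defenders were stood on their cups and let go, then taken again and hung over the bar with one cup on each side; they hang still, about 1.4° off level, the tin, cup and scoop were not touched, and the job was handed in at about 30 s of the 72 s allowed.

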